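Hang the lift-off wing on a jewellery display stand

ROBOT

A 6-joint arm with a two-finger parallel gripper is mounted at the origin on the work surface. World frame = base frame: x ahead of the robot, y to its left, z up, the work surface at z = 0. Lengths are in mm, angles in rad, forces in N, time in s.
With the tool pointing down it reaches from about 350 to 875 mm from the base axis. Payload 4.2 kg.
Tool frame: the origin (TCP) lies midway between the tips of the shut fingers; the grasp point (between the pads) lies 19 mm behind it (arm.grip_depth is the distance from the TCP to the grasp point, in mm); z points along the fingers, x is the direction in which the jaws open and shut, and the axes are right-handed (so a half turn about z gives the same grasp; the last joint's range is limited). The gripper opens to 85 mm and grips with 20 to 120 N. Pads are 22 mm wide; open, the fingers measure 114 mm over their backs; the gripper's body (76 mm by 85 mm) begins 54 mm behind the grasp point. The pads swing forward as they close: fully open they stand 13 mm farther back than shut.
Start: joints at [1.576, 0.385, 0.008, 0, -1.194, -0.259], TCP at [156.896, 604.965, 211.012] pointing down, gripper open.
Joint ranges: [-3.14, 3.14], [-1.21, 2.06], [-1.07, 1.41], [-3.16, 2.05], [-2.99, -0.16], [-3.1, 3.1]. Speed limits (rad/s): [2.79, 2.79, 3.14, 3.14, 3.14, 3.14].

INTERFACE

Orientations are given as a unit quaternion [x, y, z, w].
In Python, from bench import arm, eyes, find_in, silhouettes gives the robot as it stands. The module is installed in compiled form; this text tells all that it offers.
- The arm moves only by the tool play_rows, never from a script. Its arguments are lists of equal length, an entry for each row: "offset": the shift along the world's x, y, z in mm, a list of three; "turn": the turn about the world's z in rad. In form: {"offset": [[x, y, z], ...], "turn": [turn, ...]}. A call has 1 to 12 rows; each row shifts and turns the pose as measured when the row begins; what a row does not reach is not made up. A row lasts 1/10 s, in which the tool goes at most 50 mm and 8.59 degrees, less where a joint would pass 70% of its speed; a pose out of reach is approached as far as the arm can. A call is refused whole if a number of a shift passes 50 or a number of a turn 0.15, either way. A call with a gripper value outside its range is refused whole. "grip" is the gripper's target within -1 to 1 (fully open at 1, half-way at 0, shut at -1), set as the call begins (left out, the last holds). The fingers move at their own pace and stop on an object; the grip force is fixed at half the most. Time passes only in rows, so rows that do not move let the fingers close. It gives the time, the measured TCP pose, the force and the opening at its end, in the units of the state.
- arm.read_state(): the state, without advancing time (a new reading comes with each control period).
- eyes.get_image(name): name is "side" or "top" or "wrist"; returns (picture, depth): 400x640x3 uint8, red, green, blue; 400x640 float32, mm along the optical axis (not along the pixel's ray), 0 where there is no reading.
- eyes.camera_params(name): a dict with "camera_matrix" (3x3 intrinsics, pixels), "dist" ([k1, k2, p1, p2, k3] as OpenCV has them; the pictures are not rectified), "camera_from_world" (4x4, takes a point from world to camera coordinates). Camera axes: x right, y down, z forward; pixel columns grow to the right and rows downward; lengths in mm; the calibration is good to about 2 mm. A picture is of the moment at which its call begins: read the wrist's pose just before it. camera_params takes no time and is no camera call; for the wrist camera it gives the pose at the moment of the call.
- arm.job_done(): hands the job in, once; it reports no verdict.
Trained networks look in the newest picture that a camera, given by its name, has taken for a name from the list of things; names that differ only in an ending like _2 or _b are one class to them, and where a whole thing is asked for, a point or a joint stands for the part that bears it (a point fixed in the world has none). Each returns a list of dicts, best first, with "score" (0 to 1); they miss things now and then, are a little off and sometimes report something else, mostly with a low value. They report only what shows in the picture. A call takes as long as a camera call. They do not tell look-alikes from the thing itself.
- find_in(camera, query): "bbox" ([centre column, centre row, width, height] in pixels, round what is visible of it).
- silhouettes(camera, query): "mask" (400x640 bool, what is visible of it) and "bbox" ([centre column, centre row, width, height] in pixels, round what is visible of it).
The state is a dict: "clock": time; "joints": joint angles; "joint_vel": joint speeds; "joint_efforts": joint torques, N m; "position": TCP position; "ee_rot": TCP orientation; "contact_force": force on the tool from outside, world axes, zero at the start; "wrist_torque": the same for the moment, N m; "gripper_width": finger opening in mm.
Only numpy, scipy, OpenCV 4.12 (cv2) and the standard library are available. Lean on these libraries where they do the work, as an engineer would, in place of code of your own. Each camera call takes 0.05 s, during which the arm holds its last target. There are 200 camera calls.

TASK

Finish setting up the earring display on this market stall: take the lift-off wing, the one panel in the slotted rack that has two hinge eyes on its edge, and hang it on the post of the display stand. Lower both eyes together over the two upright pins until they sit fully down on their brackets, and only then let go; the wing may be swung to any angle that keeps it clear of the stand.

Things in the scene. Friction and masses are not known exactly. Their poses are not given: they have to be found in the camera images.
- wing_mid (a point): Centre of the loose lift-off wing, an upright wooden frame with brass bars: 150 mm wide (its y), 180 tall (its z, up), 14 thick (its x), 0.25 kg; top edge 90 mm above this point. Solid top rail 36 mm deep, to pinch from above. It starts in one of 3 rack slots (along its y, 85 mm apart, walls 33 mm high); the other slots hold a like frame and a 150 mm tall board, both without eyes.
- eye_top (a point): Centre of the bore of the wing's upper hinge eye, a steel ring standing out from the wing's -y edge: 32 mm outer, 24 mm inner diameter, 10 mm high, bore vertical. In the wing's axes it lies at y -95 mm, z +55 mm from the wing's centre. Same axes as the wing.
- eye_low (a point): Centre of the bore of the wing's lower eye, a like ring 110 mm straight below the upper one (y -95 mm, z -55 mm from the wing's centre). To hang the wing this eye must come in sideways, between the stand's two brackets, before both eyes are lowered.
- pin_top (a point): Foot of the fixed stand's upper pin on its 10 mm thick bracket; a seated eye's centre is 5 mm above. Pin 32 mm tall, 21 mm thick, tapering above 10 mm to 3 mm at the tip. A like pin and bracket are 110 mm straight below. Axes: z up; 30 mm square post centred at y -55 mm, fixed wing beyond; +y is the open side, where the hung wing goes (straight out when its axes match these).
Mind the look-alikes: they are no part of the job. Leave any orange or purple look-alike of the part that bears wing_mid alone.

How it is judged:
By the outcome, as a careful person would: the job done as asked, in the order asked, and still so for the second after the job is handed in, with the robot touching nothing.
It also fails if it takes over 48 s, if anything falls off the work surface, if the arm or the gripper's body presses on something with over 40 N, if the wrist force passes 120 N, or if a joint passes its speed limit or range.

## Working session

There is one attempt and no reset: what is moved stays moved. The work goes in short steps, Python scripts to look and compute and a tool call to move; the robot and the scene stay as the last step left them, time stands still between calls to the robot, and variables do not carry over. Pictures are saved under pics/ and viewed, on a budget of 10 in all, crops included, one or two more only if the job needs it, and the job is handed in when it is done.

Besides the shell and the picture viewer there is one more tool, called after ">>>" as name([rows], argument=value, ...), one row to a line, values as JSON. play_rows: Moves the arm, as the interface text tells. Its arguments: {"type":"object","properties":{"offset":{"type":"array","items":{"type":"array","items":{"type":"number"}}},"turn":{"type":"array","items":{"type":"number"}},"grip":{"type":"number"}},"required":["offset","turn"]}

```bash
mkdir -p pics
cat > h.py <<'E'
import numpy as np, cv2
from bench import arm, eyes, find_in, silhouettes
def cap(n):
    p=eyes.camera_params(n); im,d=eyes.get_image(n); return im,d,p
def save(im,f): cv2.imwrite('pics/'+f,cv2.cvtColor(im,cv2.COLOR_RGB2BGR))
def world(px,z,p):
    px=np.asarray(px,float).reshape(-1,1,2); z=np.asarray(z,float).reshape(-1,1)
    u=cv2.undistortPoints(px,np.array(p['camera_matrix'],float),np.array(p['dist'],float)).reshape(-1,2)
    c=np.hstack([u*z,z]); T=np.linalg.inv(p['camera_from_world']); return c@T[:3,:3].T+T[:3,3]
def pix(w,p):
    T=np.array(p['camera_from_world']); w=np.asarray(w,float).reshape(-1,3)
    return cv2.projectPoints(w,cv2.Rodrigues(T[:3,:3])[0],T[:3,3],np.array(p['camera_matrix'],float),np.array(p['dist'],float))[0].reshape(-1,2)
def cloud(d,p):
    v,u=np.mgrid[0:400,0:640]; w=world(np.stack([u,v],-1).reshape(-1,2),d.ravel(),p).reshape(400,640,3); w[d<=0]=np.nan; return w
E
python3 - <<'E'
from h import *
np.set_printoptions(precision=1,suppress=True)
for n in ['side','top']:
    im,d,p=cap(n); save(im,n+'0.png'); np.savez(n+'0.npz',im=im,d=d)
    T=np.linalg.inv(p['camera_from_world']);print(n,T[:3,3],T[:3,2])
    for q in ['wing_mid','eye_top','eye_low','pin_top']:
        for r in find_in(n,q)[:4]:
            b=r['bbox'];c=np.clip([int(b[0]),int(b[1])],0,[639,399]);print(q,round(r['score'],2),np.array(b),world([b[:2]],[d[c[1],c[0]]],p)[0])
print(arm.read_state())
E
```

```text
side [-131.1 -715.7 1140. ] [ 0.4  0.6 -0.7]
wing_mid 0.92 [210.1 196.4  65.9  50. ] [214.3 385.9   0.3]
wing_mid 0.77 [326.1 178.1  36.9  74.7] [506.  154.5 115.6]
eye_top 0.93 [282.7 133.5  39.2  52.4] [578.4 535.7   1.2]
eye_top 0.59 [211.4 194.9  67.9  52.5] [190.7 295.5  97.6]
eye_top 0.55 [327.1 178.1  36.6  74.6] [578.3 247.5   3.9]
eye_low 0.96 [325.4 179.4  33.4  70.5] [572.7 249.2  -0.6]
eye_low 0.89 [283.9 135.3  36.2  59.6] [578.  526.7  -1.1]
eye_low 0.8 [212.1 196.   65.3  56.6] [220.2 383.2   1.2]
pin_top 0.94 [486.3 313.9 106.8  91.4] [ 638.8 -411.3    0. ]
top [ 192.7   70.6 1355.5] [ 0.2  0.  -1. ]
wing_mid 0.76 [277.1 171.   70.   24.2] [508.1 176.7 109.7]
wing_mid 0.71 [186.5 173.6  70.6  26.3] [528.5 457.2   0.6]
wing_mid 0.56 [230.8 292.6  32.5  70. ] [179.7 296.4  97.2]
eye_top 0.93 [279.1 170.9  62.4  20.3] [507.5 170.9 113.3]
eye_top 0.8 [189.1 174.9  82.7  18.1] [499.5 420.6 102.8]
eye_top 0.68 [229.6 292.6  35.6  72.9] [180.3 289.3 153.7]
eye_low 0.85 [231.9 292.9  37.9  70.7] [179.  293.1  99.5]
eye_low 0.84 [279.1 169.6  68.9  22.2] [537.2 179.2  11.6]
eye_low 0.67 [189.6 172.2  81.6  26.8] [532.7 447.9   1.2]
pin_top 0.73 [501.6 160.4 106.4  54.5] [ 564.5 -485.     7.9]
pin_top 0.47 [278.9 171.9  68.1  25.8] [506.3 172.  106.9]
{'clock': 0.5, 'joints': array([ 1.6,  0.4,  0. , -0. , -1.2, -0.3]), 'joint_vel': array([-0., -0.,  0.,  0., -0., -0.]), 'joint_efforts': array([  0. , -39.2,  18.8,   4.2,  -0. ,   0. ]), 'position': array([156.9, 604.9, 211. ]), 'ee_rot': array([-0.6,  0.8, -0. , -0. ]), 'contact_force': array([ 0.3,  0.1, -0. ]), 'wrist_torque': array([ 0., -0.,  0.]), 'gripper_width': 85.66797020535626}
```

View pics/side0.png

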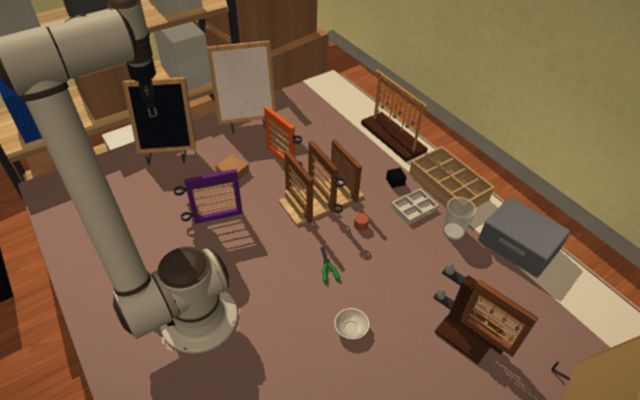

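View pics/top0.png

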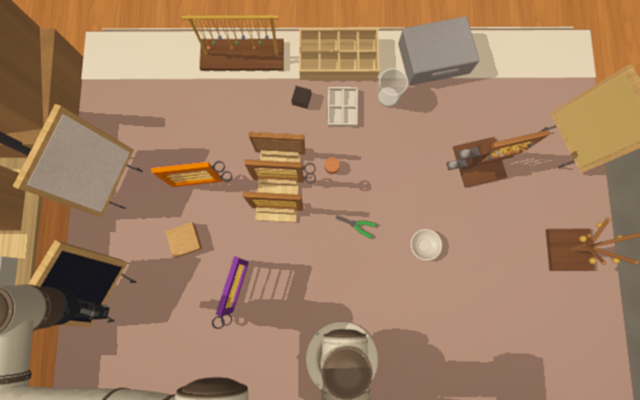

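Run:
```python
from h import *
np.set_printoptions(precision=1,suppress=True)
out=[]
for n,b1,b2 in [('top',(235,150,330,225),(430,120,560,200)),('side',(265,120,375,230),(420,250,550,370))]:
    f=np.load(n+'0.npz'); im,d=f['im'],f['d']; p=eyes.camera_params(n); w=cloud(d,p)
    for b in (b1,b2):
        out.append(cv2.resize(im[b[1]:b[3],b[0]:b[2]],(395,295),interpolation=cv2.INTER_CUBIC))
    x0,y0,x1,y1=b1; W=w[y0:y1,x0:x1].reshape(-1,3)
    # top of middle wing
    for lo,hi in((395,460),(470,540),(545,620)):
        s=W[(W[:,0]>lo)&(W[:,0]<hi)&(W[:,1]>60)&(W[:,1]<320)&(W[:,2]>60)]
        if len(s)<10: continue
        zt=np.percentile(s[:,2],97); t=s[s[:,2]>zt-8]
        print(n,lo,'ztop',zt,'n',len(t),'mean',t.mean(0),'yrange',np.percentile(t[:,1],[2,98]),'slope',np.polyfit(t[:,1],t[:,0],1))
    x0,y0,x1,y1=b2; W=w[y0:y1,x0:x1].reshape(-1,3); W=W[W[:,2]>60]
    print(n,'stand z pct',np.percentile(W[:,2],[50,80,90,95,99]))
    for r in (np.array([(450,165),(456,160),(462,155),(470,152),(478,152),(500,150),(540,137)]) if n=='top' else np.array([(446,272),(452,270),(460,275),(470,283),(438,297),(446,302)])):
        print(r,w[r[1],r[0]])
save(np.vstack([np.hstack(out[:2]),np.hstack(out[2:])]),'crops0.png')
```

```text
top 395 ztop 194.1738513326959 n 313 mean [424.6 184.  190.5] yrange [113.1 255.3] slope [  0.1 413.9]
top 470 ztop 193.59264400192535 n 317 mean [509.3 183.  190.5] yrange [110.9 253.2] slope [  0.1 498.8]
top stand z pct [169.6 195.8 198.7 200.1 202.4]
[450 165] [ 534.2 -311.6   70.4]
[456 160] [ 551.9 -333.    59.3]
[462 155] [ 533.4 -313.5  174.9]
[470 152] [ 543.6 -337.4  167.7]
[478 152] [ 542.9 -357.7  170. ]
[500 150] [ 571.2 -447.5   93.4]
[540 137] [ 577.7 -515.7  187.8]
side 395 ztop 193.735282718265 n 202 mean [421.7 178.6 191. ] yrange [108.4 254.4] slope [  0.1 411.4]
side 470 ztop 193.40551004337618 n 194 mean [506.6 177.4 190.9] yrange [108.2 252.1] slope [  0.1 496.8]
side 545 ztop 163.56729504683443 n 183 mean [591.4 171.5 160.8] yrange [100.8 247.4] slope [  0.1 580. ]
side stand z pct [152.  185.7 197.4 199.3 201.2]
[446 272] [ 529.1 -320.8  169.7]
[452 270] [ 534.4 -331.1  185.8]
[460 275] [ 554.2 -344.6  165.7]
[470 283] [ 547.8 -379.5  179.5]
[438 297] [ 529.7 -322.6   61.4]
[446 302] [ 535.8 -345.5   62.5]
```

View pics/crops0.png

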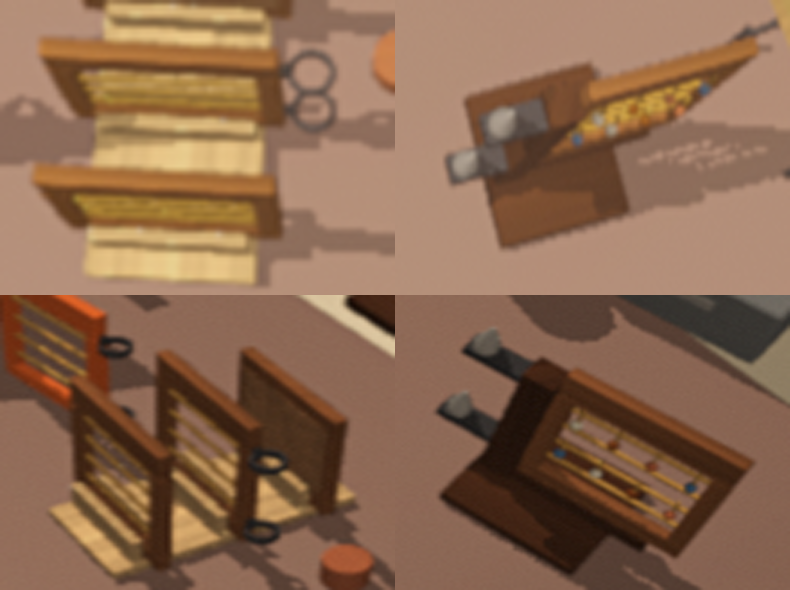

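Run:
```python
from h import *
from scipy.spatial.transform import Rotation as R
s=arm.read_state(); print(R.from_quat(s['ee_rot']).as_matrix().round(3), s['joints'].round(3))
for n,b in [('top',(235,150,330,225)),('side',(265,120,375,230))]:
    f=np.load(n+'0.npz');p=eyes.camera_params(n); w=cloud(f['d'],p)
    W=w[b[1]:b[3],b[0]:b[2]].reshape(-1,3)
    t=W[(W[:,0]>470)&(W[:,0]<540)&(W[:,1]>60)&(W[:,1]<320)&(W[:,2]>183)]
    c,v=np.linalg.eigh(np.cov(t[:,:2].T)); print(n,v[:,1],'yaw',np.arctan(-v[0,1]/v[1,1]),t.mean(0))
```

```text
[[-0.251 -0.968 -0.   ]
 [-0.968  0.251 -0.   ]
 [ 0.    -0.    -1.   ]] [ 1.576  0.385  0.008 -0.    -1.194 -0.259]
top [0.05786844 0.99832422] yaw -0.05790079165139945 [509.11429711 182.67597262 190.22189346]
side [0.05383532 0.99854983] yaw -0.053861361709629615 [506.38233763 177.20552847 190.39235676]
```

>>> play_rows([
  [0,0,40],
  [20,0,40],
  [40,-30,20],
  [50,-50,0],
  [50,-50,0],
  [50,-50,0],
  [50,-50,0],
  [50,-50,0],
  [40,-50,0],
  [0,-50,0],
  [0,-40,0],
], turn=[0,0,0,0,0,0,0,0,0,0,0], grip=1)

```text
clock: 1.6
position: [425.7, 265.3, 308.9]
ee_rot: [-0.615, 0.788, -0.002, 0.001]
contact_force: [0.4, 0.2, 0.7]
gripper_width: 85.2
```

>>> play_rows([
  [8,-8,0],
  [8,-8,0],
  [8,-8,0],
  [8,-8,0],
  [8,-8,0],
  [8,-8,0],
  [8,-8,0],
  [8,-8,0],
  [8,-8,0],
  [8,-8,0],
  [0,0,0],
], turn=[-0.137,-0.137,-0.137,-0.137,-0.137,-0.137,-0.137,-0.137,-0.137,-0.137,0])

```text
clock: 2.7
position: [507.9, 175.0, 312.1]
ee_rot: [0.054, 0.999, -0.002, 0.002]
contact_force: [-0.4, -0.7, -0.1]
gripper_width: 85.5
```

Run:
```python
from h import *
from scipy.spatial.transform import Rotation as R
np.set_printoptions(precision=1,suppress=True)
s=arm.read_state(); x=R.from_quat(s['ee_rot']).as_matrix()[:,0]; print(s['position'],np.arctan2(-x[1],-x[0]).round(4),s['joints'])
im,d,p=cap('wrist'); save(im,'w1.png'); w=cloud(d,p); np.savez('w1.npz',im=im,d=d)
W=w.reshape(-1,3); print(np.nanpercentile(W,[2,98],axis=0))
t=W[(W[:,0]>470)&(W[:,0]<545)&(W[:,1]>60)&(W[:,1]<320)&(W[:,2]>183)&(W[:,2]<205)]
c,v=np.linalg.eigh(np.cov(t[:,:2].T)); print(len(t),'yaw',np.arctan(-v[0,1]/v[1,1]),t.mean(0),np.percentile(t,[1,50,99],axis=0))
for q in ['eye_top','eye_low']:
    for r in find_in('wrist',q)[:3]: print(q,round(r['score'],2),np.array(r['bbox']))
```

```text
[507.9 175.  312.1] -0.1087 [ 0.6  0.2 -0.   0.  -1.4 -0.7]
[[ 73.6 -17.4  -1.7]
 [984.2 562.8 416.3]]
2650 yaw -0.05517055648329994 [510.1 175.2 192.5] [[500.8 107.5 190.3]
 [510.1 172.5 192.5]
 [519.9 253.5 194.2]]
eye_top 0.97 [564.9 233.5 150.3  75.8]
eye_top 0.89 [341.1 308.6  42.9 116.6]
eye_top 0.67 [317.1 165.1  34.1 208.4]
eye_low 0.91 [313.2 164.6  37.9 209.5]
eye_low 0.74 [563.4 232.8 150.   72.8]
eye_low 0.59 [340.5 308.7  40.4 117.4]
```

View pics/w1.png

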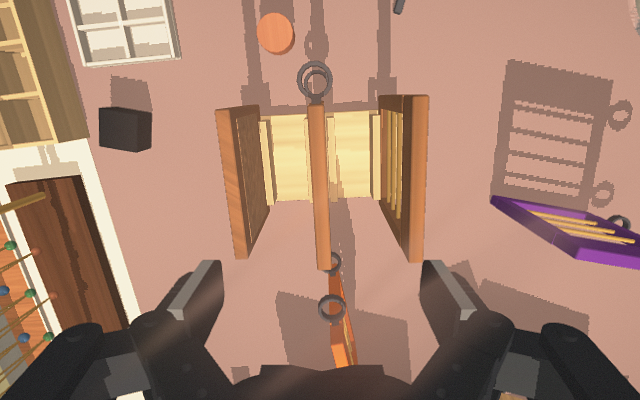

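>>> play_rows([
  [2,5,-15],
  [0,0,-25],
  [0,0,-25],
  [0,0,-25],
  [0,0,-20],
  [0,0,-20],
  [0,0,0],
  [0,0,0],
], turn=[0.053,0,0,0,0,0,0,0])

```text
clock: 3.65
position: [506.7, 184.8, 181.2]
ee_rot: [0.014, 1.0, 0.001, 0.005]
contact_force: [0.8, 0.5, -0.0]
gripper_width: 85.0
```

Run:
```python
from h import *
from scipy.spatial.transform import Rotation as R
np.set_printoptions(precision=1,suppress=True)
s=arm.read_state(); M=R.from_quat(s['ee_rot']).as_matrix(); x=M[:,0]; print(s['position'],np.arctan2(-x[1],-x[0]).round(4),M[:,2].round(4),s['contact_force'])
```

```text
[506.7 184.8 181.2] -0.0273 [ 0.  0. -1.] [ 0.8  0.5 -0. ]
```

>>> play_rows([
  [3,-4,-12],
  [0,0,-12],
  [0,0,0],
  [0,0,0],
], turn=[-0.029,0,0,0])

```text
clock: 4.05
position: [511.3, 181.7, 158.3]
ee_rot: [0.028, 1.0, 0.002, 0.007]
contact_force: [0.2, -0.4, 0.6]
gripper_width: 85.0
```

```bash
cat >> h.py <<'E'
from scipy.spatial.transform import Rotation as R
def st():
    s=arm.read_state(); M=R.from_quat(s['ee_rot']).as_matrix(); x=M[:,0]
    print('t',round(s['clock'],2),'pos',s['position'].round(1),'yaw',np.arctan2(-x[1],-x[0]).round(4),'zaxis',[round(float(v),4) for v in M[:,2]],'F',s['contact_force'].round(1),'M',s['wrist_torque'].round(2),'g',round(float(s['gripper_width']),1)); return s,M
E
python3 -c "
from h import *
st();st()"
```

```text
t 4.05 pos [511.3 181.7 158.3] yaw -0.0567 zaxis [0.015, 0.0039, -0.9999] F [ 0.2 -0.4  0.6] M [ 0.03 -0.03 -0.01] g 85.0
t 4.05 pos [511.3 181.7 158.3] yaw -0.0567 zaxis [0.015, 0.0039, -0.9999] F [ 0.2 -0.4  0.6] M [ 0.03 -0.03 -0.01] g 85.0
```

>>> play_rows([
  [0,0,0],
  [0,0,0],
  [0,0,0],
  [0,0,0],
  [0,0,0],
  [0,0,0],
  [0,0,0],
  [0,0,0],
], turn=[0,0,0,0,0,0,0,0], grip=-1)

```text
clock: 4.85
position: [512.2, 182.2, 159.8]
ee_rot: [0.028, 1.0, 0.003, 0.009]
contact_force: [0.3, -0.3, 0.7]
gripper_width: 12.0
```

```bash
python3 -c "
from h import *
st()"
```

```text
t 4.85 pos [512.2 182.2 159.8] yaw -0.0563 zaxis [0.0178, 0.0055, -0.9998] F [ 0.3 -0.3  0.7] M [ 0.06  0.07 -0.03] g 12.0
```

>>> play_rows([
  [0,0,10],
  [0,0,15],
  [0,0,20],
  [0,0,20],
  [0,0,10],
  [0,0,0],
], turn=[0,0,0,0,0,0])

```text
clock: 5.45
position: [509.0, 180.7, 235.5]
ee_rot: [0.029, 1.0, 0.001, 0.005]
contact_force: [-0.5, 0.4, -2.6]
gripper_width: 12.5
```

Run:
```python
from h import *
st()
im,d,p=cap('side'); a=im[100:250,240:400]
im2,d2,p2=cap('wrist')
save(np.hstack([cv2.resize(a,None,fx=2.5,fy=2.5),cv2.resize(im2[:, :],None,fx=.6,fy=.6)[:240]. copy() if 0 else cv2.resize(im2[0:375,120:500],(380,375))]),'lift.png')
```

```text
t 5.45 pos [509.  180.7 235.5] yaw -0.0578 zaxis [0.0091, 0.0023, -1.0] F [-0.5  0.4 -2.6] M [ 0.   -0.01  0.03] g 12.5
```

View pics/lift.png

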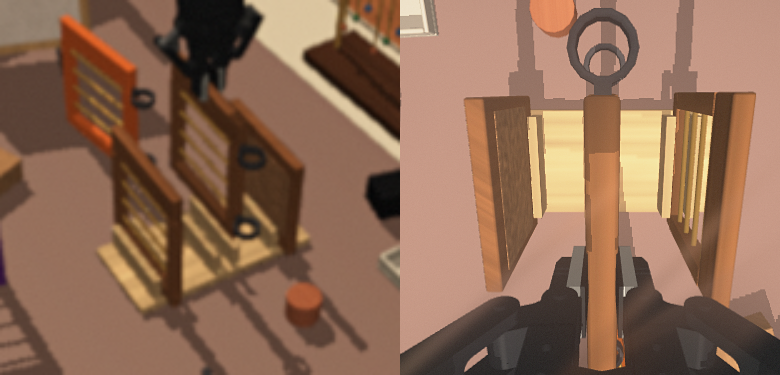

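>>> play_rows([
  [0,-30,0],
  [0,-45,0],
  [0,-45,0],
  [0,-45,0],
  [0,-45,0],
  [0,-45,0],
  [0,-40,0],
  [0,-30,0],
  [0,-20,0],
  [0,0,0],
], turn=[0,0.04,0.04,0.04,0.04,0.04,0.04,0,0,0])

```text
clock: 6.55
position: [498.5, -176.5, 219.1]
ee_rot: [-0.097, 0.995, 0.001, -0.01]
contact_force: [-0.1, -0.4, -3.3]
gripper_width: 12.1
```

```bash
python3 -c "
from h import *
st()"
```

```text
t 6.55 pos [ 498.5 -176.5  219.1] yaw 0.1946 zaxis [-0.0195, -0.0004, -0.9998] F [-0.1 -0.4 -3.3] M [0.   0.01 0.01] g 12.1
```

>>> play_rows([
  [3,0,15],
  [0,0,0],
  [0,0,0],
], turn=[0,0,0])

```text
clock: 6.85
position: [499.1, -175.6, 230.0]
ee_rot: [-0.096, 0.995, 0.002, -0.014]
contact_force: [0.2, -0.3, -3.9]
gripper_width: 12.4
```

Run:
```python
from h import *
np.set_printoptions(precision=1,suppress=True)
s,M=st()
crops=[]
for n in ['wrist','top','side']:
    im,d,p=cap(n); np.savez('h_'+n,im=im,d=d,**{k:np.array(v) for k,v in p.items()}); crops.append(im)
    for q in ['eye_top','pin_top','wing_mid']:
        for r in find_in(n,q)[:2]: print(n,q,round(r['score'],2),np.array(r['bbox']))
save(np.vstack([crops[0],np.hstack([cv2.resize(crops[1][120:220,390:550],(320,200),interpolation=2),cv2.resize(crops[2][230:350,390:582],(320,200),interpolation=2)])]),'pre.png')
```

```text
t 6.85 pos [ 499.1 -175.6  230. ] yaw 0.1925 zaxis [-0.0278, 0.0023, -0.9996] F [ 0.2 -0.3 -3.9] M [ 0.  -0.1  0. ] g 12.4
wrist eye_top 0.85 [325.  188.1  77.3 366.5]
wrist pin_top 0.83 [303.4   8.9  28.   17.9]
wrist wing_mid 0.73 [325.9 189.4  72.  363.6]
top eye_top 0.97 [188.  173.4  71.2  20.5]
top eye_top 0.86 [422.3 166.6  68.   32.7]
top pin_top 0.59 [499.  159.1 105.7  58.6]
top wing_mid 0.68 [423.  165.7  71.8  33.2]
top wing_mid 0.6 [231.9 292.5  33.9  73.7]
side eye_top 0.83 [218.2 193.6  50.7  53.7]
side eye_top 0.81 [404.5 239.9  70.7  82.6]
side pin_top 0.62 [486.8 314.2 106.4  93.9]
side wing_mid 0.78 [215.4 196.7  51.5  51.2]
side wing_mid 0.67 [405.9 239.9  69.6  80.2]
```

View pics/pre.png

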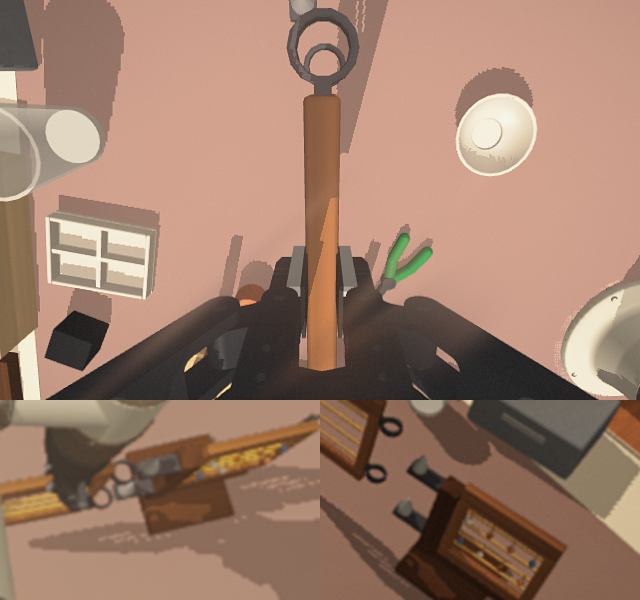

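>>> play_rows([
  [0,0,0],
  [0,0,0],
  [0,0,0],
  [0,0,0],
], turn=[0,0,0,0])

```text
clock: 7.85
position: [500.0, -176.6, 231.5]
ee_rot: [-0.096, 0.995, 0.002, -0.012]
contact_force: [-0.1, 0.3, -2.9]
gripper_width: 12.0
```

```bash
python3 -c "
from h import *
st()"
```

```text
t 7.85 pos [ 500.  -176.6  231.5] yaw 0.1922 zaxis [-0.0249, 0.0011, -0.9997] F [-0.1  0.3 -2.9] M [ 0.01 -0.06  0.  ] g 12.0
```

>>> play_rows([
  [2,-7,0],
  [2,-7,0],
  [2,-6,0],
  [0,0,0],
], turn=[0,0,0,0])

```text
clock: 8.25
position: [506.7, -198.6, 231.6]
ee_rot: [-0.096, 0.995, 0.002, -0.012]
contact_force: [0.4, -0.1, -2.2]
gripper_width: 12.1
```

Run:
```python
from h import *
np.set_printoptions(precision=1,suppress=True)
s,M=st()
im,d,p=cap('wrist'); np.savez('h2',im=im,d=d,**{k:np.array(v) for k,v in p.items()})
st()
save(cv2.resize(im[0:130,220:430],(800,495),interpolation=2),'pre2.png')
w=cloud(d,p)
for r in [(302,8),(300,12),(303,20)]: print(r,im[r[1],r[0]],w[r[1],r[0]])
```

```text
t 8.25 pos [ 506.7 -198.6  231.6] yaw 0.1922 zaxis [-0.0247, 0.0008, -0.9997] F [ 0.4 -0.1 -2.2] M [ 0.  -0.1  0. ] g 12.1
t 8.3 pos [ 506.5 -198.3  231.5] yaw 0.1923 zaxis [-0.0249, 0.0009, -0.9997] F [ 0.4  0.1 -2.9] M [-0.  -0.1  0.1] g 12.2
(302, 8) [109 100  93] [ 539.1 -315.3  187.5]
(300, 12) [106  97  89] [ 540.  -313.5  185.3]
(303, 20) [92 81 78] [ 534.7 -301.4  234.4]
```

View pics/pre2.png

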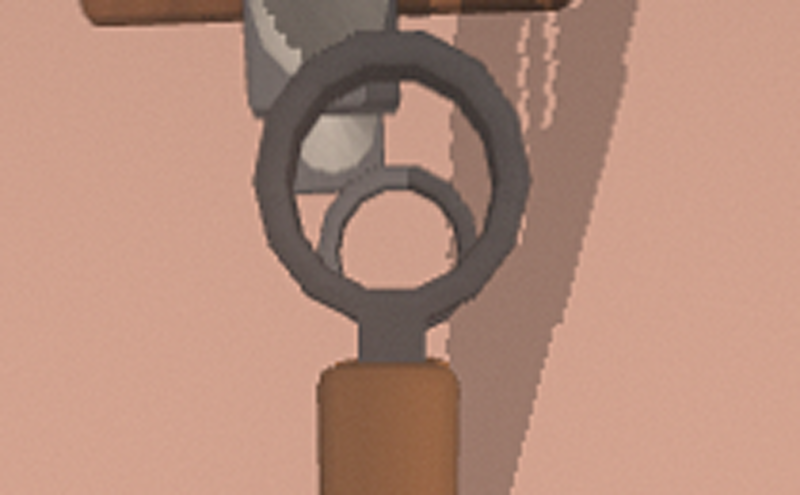

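```bash
cat > an.py <<'E'
from h import *
np.set_printoptions(precision=1,suppress=True)
def circ(P):
    A=np.c_[2*P[:,:2],np.ones(len(P))]; s=np.linalg.lstsq(A,(P[:,:2]**2).sum(1),rcond=None)[0]; return s[:2],np.sqrt(s[2]+s[0]**2+s[1]**2)
def run(f):
    k=dict(np.load(f)); im,d=k['im'],k['d']; w=cloud(d,k)
    sub=w[0:130,220:430].reshape(-1,3); 
    z=sub[:,2]; h,e=np.histogram(z[np.isfinite(z)],np.arange(-10,260,10)); print(dict(zip(e[:-1].astype(int),h)))
    return im,d,w,k
E
python3 - <<'E'
from an import *
im,d,w,k=run('h2.npz')
for n in(12,16,47,63,75): print(n,[tuple(w[n,c].round(0)) for c in range(284,364,6)])
E
```

```text
{np.int64(-10): np.int64(4693), np.int64(0): np.int64(16972), np.int64(10): np.int64(298), np.int64(20): np.int64(0), np.int64(30): np.int64(0), np.int64(40): np.int64(0), np.int64(50): np.int64(59), np.int64(60): np.int64(122), np.int64(70): np.int64(134), np.int64(80): np.int64(55), np.int64(90): np.int64(1), np.int64(100): np.int64(0), np.int64(110): np.int64(30), np.int64(120): np.int64(392), np.int64(130): np.int64(0), np.int64(140): np.int64(0), np.int64(150): np.int64(0), np.int64(160): np.int64(110), np.int64(170): np.int64(278), np.int64(180): np.int64(317), np.int64(190): np.int64(97), np.int64(200): np.int64(0), np.int64(210): np.int64(0), np.int64(220): np.int64(156), np.int64(230): np.int64(2195), np.int64(240): np.int64(21)}
12 [(np.float64(550.0), np.float64(-314.0), np.float64(171.0)), (np.float64(546.0), np.float64(-314.0), np.float64(177.0)), (np.float64(542.0), np.float64(-313.0), np.float64(184.0)), (np.float64(539.0), np.float64(-314.0), np.float64(186.0)), (np.float64(533.0), np.float64(-305.0), np.float64(235.0)), (np.float64(531.0), np.float64(-305.0), np.floa
[... 3115 characters left out ...]
t64(547.0), np.float64(-287.0), np.float64(1.0)), (np.float64(531.0), np.float64(-279.0), np.float64(234.0)), (np.float64(529.0), np.float64(-280.0), np.float64(235.0)), (np.float64(526.0), np.float64(-280.0), np.float64(236.0)), (np.float64(521.0), np.float64(-292.0), np.float64(2.0)), (np.float64(515.0), np.float64(-293.0), np.float64(-1.0)), (np.float64(518.0), np.float64(-282.0), np.float64(234.0)), (np.float64(516.0), np.float64(-283.0), np.float64(235.0)), (np.float64(513.0), np.float64(-283.0), np.float64(236.0)), (np.float64(489.0), np.float64(-298.0), np.float64(2.0)), (np.float64(482.0), np.float64(-300.0), np.float64(1.0)), (np.float64(476.0), np.float64(-301.0), np.float64(2.0))]
```

```bash
cat >> an.py <<'E'
from scipy.optimize import least_squares
def ring(P,z):
    # top-face annulus, ri 12 ro 16: robust fit of a mid circle through points, penalty outside annulus
    P=P[np.abs(P[:,2]-z)<3.5]
    c,r=circ(P)
    f=lambda c:np.maximum(0,np.abs(np.hypot(*(P[:,:2]-c).T)-14)-1.9)+1e-3*(np.hypot(*(P[:,:2]-c).T)-14)
    return least_squares(f,c,loss='soft_l1',f_scale=.5).x,len(P),np.median(P[:,2])
def prof(h): return np.where(h<10,10.5,10.5-(h-10)*9/22)
def pin(P,c0,foot):
    P=P[(P[:,2]>foot+4)&(P[:,2]<foot+34)&(np.hypot(*(P[:,:2]-c0).T)<17)]
    f=lambda q:np.hypot(P[:,0]-q[0],P[:,1]-q[1])-prof(P[:,2]-q[2])
    r=least_squares(f,[*c0,foot],loss='soft_l1',f_scale=1); return r.x,len(P),np.abs(r.fun).mean()
def full(f,eyez=(234,124),c0=(536,-322),feet=(170,60),roi=(0,130,220,430)):
    k=dict(np.load(f)); w=cloud(k['d'],k); a=roi; W=w[a[0]:a[1],a[2]:a[3]].reshape(-1,3); W=W[np.isfinite(W).all(1)]
    c=w[40:41] 
    E=[]
    for z in eyez:
        P=W[(np.abs(W[:,2]-z)<3.5)]
        if z==eyez[0]:
            g=np.median(P[:,:2],0)
        P=P[np.hypot(*(P[:,:2]-g).T)<30]
        try: r=ring(P,z); print('ring',z,r); g=r[0]
        except Exception as e: print(e)
    for z in feet:
        try: print('pin',z,pin(W,np.array(c0),z))
        except Exception as e: print(e)
    return W
E
python3 - <<'E'
from an import *
W=full('h2.npz')
for z0,z1 in((166,172),(57,63)):
    P=W[(W[:,2]>z0)&(W[:,2]<z1)]; print(z0,len(P),np.percentile(P,[1,50,99],axis=0))
E
```

```text
ring 234 (array([ 524.3, -291.7]), 2185, np.float64(234.21714098952597))
ring 124 (array([ 520.5, -293.3]), 386, np.float64(124.22981969930885))
pin 170 (array([ 540.1, -322.3,  170.6]), 432, np.float64(0.31740907448498906))
pin 60 (array([ 540.3, -323. ,   61.1]), 209, np.float64(0.3405416182429313))
166 319 [[ 525.8 -324.4  166.3]
 [ 545.1 -311.5  170.5]
 [ 551.3 -306.2  171.9]]
57 149 [[ 527.2 -325.4   58.7]
 [ 536.4 -312.4   60.5]
 [ 546.4 -307.4   62.1]]
```

>>> play_rows([
  [4,-7,0],
  [4,-7,0],
  [4,-7,0],
  [4,-6,0],
  [0,0,0],
  [0,0,0],
], turn=[0,0,0,0,0,0])

```text
clock: 8.9
position: [524.1, -228.2, 231.0]
ee_rot: [-0.096, 0.995, 0.002, -0.013]
contact_force: [-0.7, 0.1, -1.8]
gripper_width: 12.7
```

```bash
cat > look.py <<'E'
import sys
from an import *
s,M=st(); z=s['position'][2]
im,d,p=cap('wrist'); np.savez(sys.argv[1],im=im,d=d,**{k:np.array(v) for k,v in p.items()})
W=full(sys.argv[1]+'.npz',eyez=(z+2.6,z-107.4),c0=(540,-322.5))
E
python3 look.py h3
```

```text
t 8.9 pos [ 524.1 -228.2  231. ] yaw 0.1917 zaxis [-0.0255, 0.001, -0.9997] F [-0.7  0.1 -1.8] M [-0. -0. -0.] g 12.7
ring 233.63983235533686 (array([ 541.7, -321.3]), 2177, np.float64(233.60974961255226))
ring 123.63983235533686 (array([ 537.7, -322.9]), 21, np.float64(123.66205412460425))
pin 170 (array([ 540. , -322.4,  170.3]), 1018, np.float64(0.23100417775569768))
pin 60 (array([ 540. , -322.5,   60. ]), 0, np.float64(nan))an.py:21: RuntimeWarning: Mean of empty slice.
  r=least_squares(f,[*c0,foot],loss='soft_l1',f_scale=1); return r.x,len(P),np.abs(r.fun).mean()
  ret = ret.dtype.type(ret / rcount)
```

>>> play_rows([
  [0,0,-5],
  [0,0,-5],
  [0,0,-5],
  [0,0,-5],
  [0,0,-5],
  [0,0,0],
  [0,0,0],
], turn=[0,0,0,0,0,0,0])

```text
clock: 9.65
position: [523.2, -227.1, 203.3]
ee_rot: [-0.096, 0.995, 0.002, -0.013]
contact_force: [-0.2, 0.4, -2.7]
gripper_width: 12.5
```

```bash
python3 look.py h4 2>/dev/null
```

```text
t 9.65 pos [ 523.2 -227.1  203.3] yaw 0.1931 zaxis [-0.027, 0.0015, -0.9996] F [-0.2  0.4 -2.7] M [-0.  -0.1  0. ] g 12.5
ring 205.87886074528413 (array([ 541.1, -320. ]), 2211, np.float64(205.8355356076061))
ring 95.87886074528413 (array([ 536.8, -320.2]), 16, np.float64(95.68228769430925))
pin 170 (array([ 540.1, -322.7,  170.9]), 1649, np.float64(1.642863504136264))
pin 60 (array([ 540. , -322.5,   60. ]), 0, np.float64(nan))
```

>>> play_rows([
  [1,-2,0],
  [0,0,-4],
  [0,0,-4],
  [0,0,-3],
  [0,0,0],
], turn=[0,0,0,0,0])

```text
clock: 10.2
position: [524.6, -229.3, 191.9]
ee_rot: [-0.096, 0.995, 0.002, -0.013]
contact_force: [0.1, -0.3, -2.2]
gripper_width: 12.0
```

```bash
python3 look.py h5 2>/dev/null
```

```text
t 10.2 pos [ 524.6 -229.3  191.9] yaw 0.1928 zaxis [-0.0258, 0.0015, -0.9997] F [ 0.1 -0.3 -2.2] M [-0.1 -0.  -0. ] g 12.0
ring 194.4633367955156 (array([ 543.2, -322.7]), 2623, np.float64(194.36903664332485))
ring 84.4633367955156 (array([0., 0.]), 0, np.float64(nan))
pin 170 (array([ 542.1, -324.6,  185.1]), 3631, np.float64(3.1568739744679815))
pin 60 (array([ 540. , -322.5,   60. ]), 0, np.float64(nan))
```

>>> play_rows([
  [-0.5,0.5,-2],
  [0,0,-2],
  [0,0,-2],
  [0,0,0],
], turn=[0,0,0,0])

```text
clock: 10.65
position: [524.6, -228.5, 187.5]
ee_rot: [-0.096, 0.995, 0.002, -0.012]
contact_force: [-1.4, 0.0, -2.0]
gripper_width: 12.3
```

```bash
python3 -c "
from h import *
st()"
```

```text
t 10.65 pos [ 524.6 -228.5  187.5] yaw 0.1931 zaxis [-0.0234, 0.0011, -0.9997] F [-1.4  0.  -2. ] M [ 0.03  0.15 -0.11] g 12.3
```

>>> play_rows([
  [0,0,-2],
  [0,0,-2],
  [0,0,-2],
  [0,0,0],
  [0,0,0],
], turn=[0,0,0,0,0])

```text
clock: 11.15
position: [524.2, -228.1, 182.2]
ee_rot: [-0.096, 0.995, 0.002, -0.011]
contact_force: [-1.1, 2.7, 2.4]
gripper_width: 12.4
```

```bash
python3 look.py h6 2>/dev/null
```

```text
t 11.15 pos [ 524.2 -228.1  182.2] yaw 0.1922 zaxis [-0.023, 0.0015, -0.9997] F [-1.1  2.7  2.4] M [ 0.7  0.4 -0.2] g 12.4
ring 184.7503072834948 (array([ 541.8, -321.9]), 2901, np.float64(185.15729135574375))
ring 74.7503072834948 (array([ 536.2, -323.6]), 4, np.float64(75.08578152949246))
pin 170 (array([ 541. , -323.4,  175.2]), 3935, np.float64(2.418296793744365))
pin 60 (array([ 534.4, -320.4,   64.6]), 4, np.float64(0.09544191066499241))
```

>>> play_rows([
  [-0.3,0.6,-1],
  [0,0,-2],
  [0,0,-2],
  [0,0,0],
], turn=[0,0,0,0])

```text
clock: 11.6
position: [524.1, -228.0, 177.5]
ee_rot: [-0.096, 0.995, 0.001, -0.011]
contact_force: [-1.8, 1.1, 0.8]
gripper_width: 11.9
```

```bash
python3 look.py h7 2>/dev/null
```

```text
t 11.6 pos [ 524.1 -228.   177.5] yaw 0.192 zaxis [-0.0221, 0.0005, -0.9998] F [-1.8  1.1  0.8] M [ 0.5  0.3 -0.2] g 11.9
ring 180.10286304079412 (array([ 541.4, -321.7]), 2539, np.float64(180.79684255908086))
ring 70.10286304079412 (array([ 538.7, -321.7]), 4, np.float64(70.1611329070497))
pin 170 (array([ 540.2, -322.5,  171.1]), 3972, np.float64(1.9075979954992828))
pin 60 (array([ 537.6, -316.9,   62. ]), 6, np.float64(0.4271222352953868))
```

>>> play_rows([
  [0,0,-1.5],
  [0,0,-1.5],
  [0,0,0],
], turn=[0,0,0])

```text
clock: 11.95
position: [524.2, -228.0, 177.6]
ee_rot: [-0.096, 0.995, 0.001, -0.01]
contact_force: [-3.0, 0.1, -1.8]
gripper_width: 12.1
```

Run:
```python
import sys; sys.argv=['','h8']
exec(open('look.py').read())
a=im[0:130,220:430]
im2,_,_=cap('side'); im3,_,_=cap('top')
save(np.hstack([cv2.resize(a,(480,297),interpolation=2),cv2.resize(im2[230:350,390:510],(297,297),interpolation=2)]),'seat.png')
```

```text
t 11.95 pos [ 524.2 -228.   177.6] yaw 0.1923 zaxis [-0.0208, -0.0005, -0.9998] F [-3.   0.1 -1.8] M [-0.1  0.3 -0.2] g 12.1
ring 180.15120841904243 (array([ 541.4, -321.6]), 2521, np.float64(180.8431675087149))
ring 70.15120841904243 (array([ 538.7, -321.7]), 4, np.float64(71.27901682440574))
pin 170 (array([ 540.2, -322.5,  171.2]), 3968, np.float64(1.912567954707954))
pin 60 (array([ 537.8, -317.2,   63.4]), 4, np.float64(0.32088622105818576))
```

View pics/seat.png

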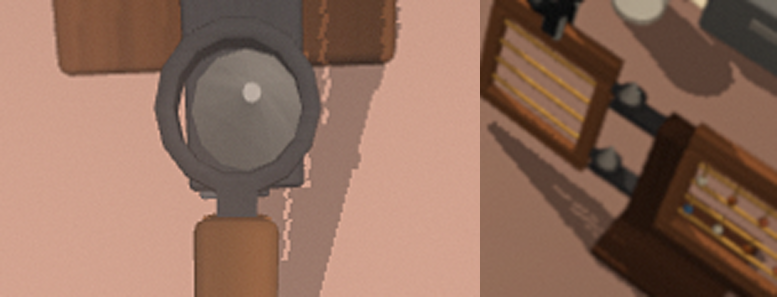

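>>> play_rows([
  [0,0,-2],
  [0,0,-3],
], turn=[0,0])

```text
clock: 12.3
position: [524.8, -227.8, 177.1]
ee_rot: [-0.096, 0.995, 0.0, -0.01]
contact_force: [-7.6, 7.1, 19.6]
gripper_width: 12.0
```

```bash
python3 look.py h9 2>/dev/null
```

```text
t 12.3 pos [ 524.8 -227.8  177.1] yaw 0.193 zaxis [-0.0191, -0.0018, -0.9998] F [-7.6  7.1 19.6] M [ 2.2  2.1 -0.5] g 12.0
ring 179.73061977756063 (array([ 541.4, -321.4]), 2505, np.float64(180.68222397731233))
ring 69.73061977756063 (array([ 538.5, -321.7]), 5, np.float64(70.13169887819208))
pin 170 (array([ 540.2, -322.5,  171.1]), 3968, np.float64(1.8961601785148792))
pin 60 (array([ 537.5, -317.1,   62.6]), 5, np.float64(0.4603781398953771))
```

>>> play_rows([
  [0,0,0],
  [0,0,0],
  [0,0,0],
], turn=[0,0,0])

```text
clock: 12.65
position: [524.3, -227.9, 177.4]
ee_rot: [-0.096, 0.995, -0.0, -0.01]
contact_force: [-3.5, 2.1, 4.1]
gripper_width: 12.4
```

>>> play_rows([
  [0,0,0],
  [0,0,0],
  [0,0,0],
  [0,0,0],
  [0,0,0],
  [0,0,0],
  [0,0,0],
  [0,0,0],
], turn=[0,0,0,0,0,0,0,0], grip=1)

```text
clock: 13.45
position: [527.0, -228.8, 175.7]
ee_rot: [-0.098, 0.995, -0.001, -0.008]
contact_force: [1.2, 0.0, -0.5]
gripper_width: 85.1
```

```bash
python3 look.py h10 2>/dev/null
```

```text
t 13.45 pos [ 527.  -228.8  175.7] yaw 0.1954 zaxis [-0.0161, -0.0038, -0.9999] F [ 1.2  0.  -0.5] M [-0.1  0.1 -0. ] g 85.1
ring 178.26225851253062 (array([ 540.1, -319.8]), 2109, np.float64(180.66096146396515))
ring 68.26225851253062 (array([ 542.7, -318.6]), 6, np.float64(70.02497635446727))
pin 170 (array([ 539.9, -322.3,  171.1]), 3842, np.float64(1.7639067884038027))
pin 60 (array([ 548.3, -316.2,   63.6]), 3, np.float64(1.2640503689719271))
```

Ring tops stay at 180.7 (seated height). Retreat straight up.

>>> play_rows([
  [0,0,10],
  [0,0,20],
  [0,0,25],
  [0,0,25],
  [0,0,25],
  [0,0,25],
  [0,0,20],
  [0,0,0],
  [0,0,0],
  [0,0,0],
], turn=[0,0,0,0,0,0,0,0,0,0])

```text
clock: 14.5
position: [525.2, -228.9, 337.2]
ee_rot: [-0.098, 0.995, -0.002, -0.006]
contact_force: [-0.1, -0.2, -1.2]
gripper_width: 85.5
```

Run:
```python
from an import *
st()
im,d,p=cap('wrist'); np.savez('h11',im=im,d=d,**{k:np.array(v) for k,v in p.items()})
full('h11.npz',eyez=(180.7,70.7),c0=(540,-322.5),roi=(0,250,180,470))
w=cloud(d,p).reshape(-1,3); t=w[(w[:,2]>203)&(w[:,2]<216)&(w[:,1]>-330)&(w[:,1]<-120)&(w[:,0]>480)&(w[:,0]<570)]
print('wing top',len(t),np.percentile(t,[1,50,99],axis=0))
im2,_,_=cap('side')
save(np.hstack([cv2.resize(im,(480,300)),cv2.resize(im2[220:340,370:490],(300,300),interpolation=2)]),'end.png')
```

```text
t 14.5 pos [ 525.2 -228.9  337.2] yaw 0.1954 zaxis [-0.0121, -0.0055, -0.9999] F [-0.1 -0.2 -1.2] M [ 0. -0. -0.] g 85.5
ring 180.7 (array([ 549. , -359.5]), 911, np.float64(180.6752649199919))
ring 70.7 (array([0., 0.]), 0, np.float64(nan))
pin 170 (array([ 540.1, -322.3,  171.2]), 903, np.float64(1.846058954291381))
pin 60 (array([ 544. , -323.8,   61.8]), 4, np.float64(0.05421074543745652))
wing top 2506 [[ 507.  -299.   205.2]
 [ 525.3 -235.3  208.4]
 [ 541.5 -155.4  211.2]]
  return _methods._mean(a, axis=axis, dtype=dtype,
  ret = ret.dtype.type(ret / rcount)
```

View pics/end.png

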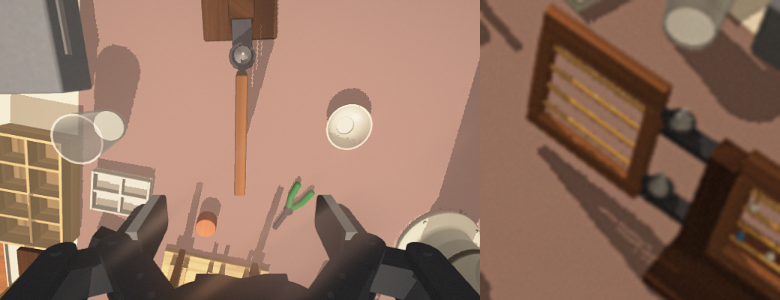

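```bash
python3 -c "
from h import *
print(arm.job_done())"
```

```text
the job is handed in; nothing more can be done
None
```

The wing is hung on the stand and the job is handed in at about 14.6 s on the clock. I took the frame with the two hinge eyes from the middle rack slot, brought its lower eye in between the brackets, and lowered both eyes over the pins. I let go only after pressing down met a firm stop, at about 20 N.

**Last checks:**
- **Upper eye:** after release its top measured 180.7 mm. Fully seated would be about 180.5 to 181 mm, given the pin foot at 170.6 to 171 mm.
- **Lower eye:** it was mostly hidden from the wrist camera. Only 6 depth points fell on it, giving a top of about 70.0 mm against 70 to 71 mm expected. The side picture shows its pin through the ring.
- **Wing:** it stands free and straight out from the post, clear of the stand. The gripper is open and about 130 mm above it.

**Checks that disagreed:**
- The wing leaned about 4 mm between the two eyes while held. The pins corrected this during lowering, with light contact.
- After release the top edge reads 205 to 211 mm in height. I took this to be slight sag from play in the eyes.
- In the final wrist view my automatic ring fit failed because it locked onto the bracket. I relied on the fit taken just after release and on the pictures instead.

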